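Open the top half of the notions cupboard, bottom half left bolted

TASK

Open only the top half of the split door of the thread cupboard on the cutting table: lift the red lever of its bolt out of the notch, draw the bolt fully back, and swing the top leaf wide open, square to the cupboard's front or further, so that it stays there with its bolt still drawn. Leave the bottom half shut and bolted, and do not shift the other things lying about on the table.

Things in the scene. Friction and masses are not known exactly. Their poses are not given: they have to be found in the camera images.
- cupboard: Thread cupboard fixed on the table, mm: 310 wide, 200 deep, 322 high: teal front frame, cream split door. Origin: centre of underside. Its front looks along its own -x (roughly world -y); the front plane (frame, shut leaves' faces) is x = -100; hinges at its -y side, locks at +y (nearer the robot). Leaves 16 thick, y -131 to +107; bottom leaf z 24 to 152, top leaf z 155 to 298.
- top_leaf (a joint): Angle of the top leaf, rad: 0 shut, grows as its free (+y) edge swings out to the cupboard's -x (counter-clockwise from above); 1.57 is square to the front, stop at 1.92. Stiff hinge (0.12 N m): it stays where left. A sprung roller catch also holds it: the first 10 mm or so take about 5 to 8 N at the handle.
- top_bolt (a joint): Travel of the top leaf's bolt, m: 0 shot into its keep on the lock stile, 0.038 drawn fully back against its stop; the leaf is free from about 0.027. It slides along the cupboard's -y (towards the hinges), about 2 N, and stays where left. It slides only while its lever is lifted out of the notch (see top_notch).
- top_bolt_root (a point): Point on the axis of the top bolt at the root of its lever; moves with the bolt, axes of the leaf (the cupboard's when shut). The rod, 12 mm across, 150 long, runs along y, 16 in front of the leaf's face, 205 above the table. The lever turns about this axis: an 8 mm stem, then a red sleeve 16 across from 28 to 62 mm off the axis. It turns lightly and stays where left.
- top_notch (a point): Axis point where the lever sits with the bolt shot; axes of the leaf. Lever angle, from straight down towards the front, is not measured: 20 to 52 degrees at the start, differs; stops at 20 and 98 (90 = level, straight out). On its hinge side (-y) a barrel jaw, 25 mm long, 22 below and 12 in front of the axis, blocks it below 73 degrees; above, the stem passes its slot into a second notch.
- top_handle (a point): Pull handle of the top leaf: dark D-handle, upright round bar 10 mm across, 37 in front of the leaf's face, from 230 to 290 above the table, 30 from the leaf's free edge. This point is on the bar's axis 262 above the table; axes of the leaf. Rod guides below it stand 27 proud of the leaf.
- top_hinge (a point): Point on the upright hinge axis of the top leaf, at half its height: 4 mm in front of the leaf's face and 239 mm from its free edge. Axes of the leaf: along +y the leaf runs to its free edge, its outer face looks along -x; they equal the cupboard's when shut.
- bottom_leaf (a joint): Angle of the bottom leaf, rad: 0 shut, and must stay so. It has the same kind of bolt, with a black lever, its axis 103 mm above the table.
- bottom_bolt (a joint): Travel of the bottom leaf's bolt, m: 0 shot, and must stay so.
- ruler: Bystander: aluminium ruler lying flat, 400 x 34 x 4 mm; origin at the centre of its underside, x along it.
- shears: Bystander: tailor's shears lying flat, about 225 mm long, black bows, 20 mm high; origin under the pivot, x towards the blade tips.
- weight_a: Bystander: dark steel pattern weight with a knob, 80 mm across, 58 mm high; origin at the centre of its foot.
- weight_b: Bystander: a second pattern weight, the same as weight_a.
- cone_red: Bystander: red thread cone standing upright, 60 mm across its foot, 124 mm high; origin at the centre of its foot.
- cone_blue: Bystander: blue thread cone, the same size as cone_red.
- template: Bystander: pale green acrylic pocket template lying flat, 150 mm long, 4 mm thick with a 14 mm high grip rib; origin at the centre of its main plate.

How it is judged:
On the way, in this order (a step that is already met when the one before it is completed fails the run):
1. the top bolt is drawn fully back (value of joint top_bolt above 0.034 m), for 0.2 s.
2. the top leaf is swung wide open (value of joint top_leaf above 1.45 rad), for 0.2 s.
At the end, for the whole second after the job is handed in: The top leaf stands at least 83 degrees open (1.45 rad) and at rest with its bolt drawn back at least 30 mm (34 mm when first drawn); the bottom leaf is shut (under 0.03 rad) and its bolt shot (under 6 mm of travel); nothing else on the table has been shifted by 40 mm or more (value of joint top_leaf above 1.45 rad and value of joint top_bolt above 0.03 m and velocity of joint top_leaf between -0.05 and 0.05 rad/s and value of joint bottom_leaf below 0.03 rad and value of joint bottom_bolt below 0.006 m and distance of each of ruler, shears, weight_a, weight_b, cone_red, cone_blue, template from where it was at the start of the episode below 0.04 m); the robot touches nothing.
It fails at once if the bottom leaf is unbolted or opened (value of joint bottom_leaf above 0.03 rad or value of joint bottom_bolt above 0.006 m).
It fails at once if a tool or cone on the table is shifted by 40 mm or more, or knocked over (distance of any of ruler, shears, weight_a, weight_b, cone_red, cone_blue, template from where it was at the start of the episode above 0.04 m or angle between any of ruler, shears, weight_a, weight_b, cone_red, cone_blue, template's own z axis and vertical above 0.6 rad).
It also fails if it takes over 64 s, if anything falls off the work surface, if the arm or the gripper's body presses on something with over 40 N, if the wrist force passes 120 N, or if a joint passes its speed limit or range.

ROBOT

A 6-joint arm with a two-finger parallel gripper is mounted at the origin on the work surface. World frame = base frame: x ahead of the robot, y to its left, z up, the work surface at z = 0. Lengths are in m, angles in rad, forces in N, time in s.
With the tool pointing down it reaches from about 0.275 to 0.75 m from the base axis. Payload 10.2 kg.
Tool frame: the origin (TCP) lies midway between the tips of the shut fingers; the grasp point (between the pads) lies 19 mm behind it (env.hold_point_z is the distance from the TCP to the grasp point, in m); x points along the fingers, z is the direction in which the jaws open and shut, and the axes are right-handed (so a half turn about x gives the same grasp; the last joint's range is limited). The gripper opens to 85 mm and grips with 20 to 120 N. Pads are 22 mm wide; open, the fingers measure 114 mm over their backs; the gripper's body (76 mm by 85 mm) begins 54 mm behind the grasp point. The pads swing forward as they close: fully open they stand 13 mm farther back than shut.
Start: joints at [1.112, 0.313, 1.498, -0, 1.331, -0.223], TCP at [0.123, 0.51, 0.231] pointing down, gripper open.
Joint ranges: [-2.94, 2.94], [-0.97, 2.17], [0.19, 2.56], [-1.23, 4.37], [0.02, 3.11], [-2.88, 2.88]. Speed limits (rad/s): [2.39, 2.39, 3.01, 3.14, 3.14, 3.14].

INTERFACE

Orientations are given as a unit quaternion [x, y, z, w].
In Python, from bench import env, kinematics, monitor, eyes, job gives the robot as it stands. The module is installed in compiled form; this text tells all that it offers. Calls block until the motion is done:
- env.reach(position, orientation): joint-space move of the TCP to a pose.
- env.movel(position, velocity=0.15, frame=None, guard=None): straight line of the TCP; frame=None keeps the orientation; velocity is the mean speed in m/s. With guard (N) it stops when the force on the tool has changed by that much, and returns True; else False.
- env.set_joints(angles): joint-space move.
- env.release() and env.close_gripper(effort=None): open the fingers fully, or close them until they stop; effort is the grip in N (None keeps the last).
- env.hold(seconds).
- kinematics.ik(position, orientation): joint angles nearest the present ones, or None.
- monitor.sense(): the state.
- eyes.grab_frame(name): name is "scene" or "side" or "wrist"; returns a dict with "frame" (400x640x3 uint8, red, green, blue), "mtx" (3x3 intrinsics, pixels), "view" (4x4, takes a point from world to camera coordinates). Camera axes: x right, y down, z forward; pixel columns grow to the right and rows downward; lengths in m; the calibration is good to about 2 mm. A picture is of the moment at which its call begins. There is no depth.
A pose or a line that the arm cannot do raises env.MotionError and nothing moves.
- job.hand_in(): hands the job in, once; it reports no verdict.
The state is a dict: "clock": time; "joints": joint angles; "qvel": joint speeds; "joint_efforts": joint torques, N m; "position": TCP position; "ee_rot": TCP orientation; "contact_force": force on the tool from outside, world axes, zero at the start; "ft_torque": the same for the moment, N m; "finger_gap": opening from 0.0 (shut) to 1.0 (fully open).
Only numpy, scipy, OpenCV 4.12 (cv2) and the standard library are available. Lean on these libraries where they do the work, as an engineer would, in place of code of your own. Each camera call takes 0.05 s, during which the arm holds its last target.

## Working session

There is one attempt and no reset: what is moved stays moved. The work goes in short steps, each a Python script; the robot and the scene stay as the last script left them, time stands still between calls to the robot, and variables do not carry over. Pictures are saved under pics/ and viewed, and the job is handed in when it is done.

```bash
mkdir -p pics; python3 - <<'E'
from bench import env, kinematics, monitor, eyes, job
import cv2
for n in ["scene","side","wrist"]:
    f=eyes.grab_frame(n); cv2.imwrite(f"pics/a_{n}.png",f["frame"][:,:,::-1]); print(n,f["mtx"].tolist(),f["view"].round(4).tolist())
print(monitor.sense()); print(env.hold_point_z)
E
```

```text
scene [[445.1649042755462, 0.0, 312.89577954949493], [0.0, 445.1649042755462, 198.56621536636447], [0.0, 0.0, 1.0]] [[0.7216, 0.692, -0.0175, -0.3557], [0.5498, -0.5883, -0.593, -0.2282], [-0.4207, 0.4183, -0.805, 1.6065], [0.0, 0.0, 0.0, 1.0]]
side [[363.04931532026524, 0.0, 310.4061132594081], [0.0, 363.04931532026524, 198.539240702198], [0.0, 0.0, 1.0]] [[0.8479, 0.5298, 0.0186, -0.4575], [0.4103, -0.6337, -0.6558, -0.1439], [-0.3356, 0.5637, -0.7547, 1.2317], [0.0, 0.0, 0.0, 1.0]]
wrist [[352.28065229360436, 0.0, 322.68502383153], [0.0, 352.28065229360436, 199.12191996815392], [0.0, 0.0, 1.0]] [[0.2337, 0.9723, -0.0001, -0.5253], [0.9192, -0.2209, 0.3261, -0.043], [0.3171, -0.0763, -0.9453, 0.38], [0.0, 0.0, 0.0, 1.0]]
{'clock': 0.15, 'joints': array([ 1.11159628e+00,  3.13313106e-01,  1.49824507e+00, -3.52058183e-07,
        1.33100142e+00, -2.23399909e-01]), 'qvel': array([ 1.05133285e-03, -1.45412721e-03, -2.71694339e-03, -4.69407878e-04,
        3.35608332e-05,  1.40756906e-03]), 'joint_efforts': array([ 2.06561963e-03, -4.12371039e+01, -2.59793454e+01, -1.35175296e-04,
        3.17292710e-03, -7.72460658e-05]), 'position': array([0.12257719, 0.5102958 , 0.23087741]), 'ee_rot': array([-0.43786232,  0.55565104,  0.43756834,  0.55503374]), 'contact_force': array([0.08562442, 0.43262592, 0.08135887]), 'ft_torque': array([-0.03726155, -0.03681965,  0.00345023]), 'finger_gap': 0.9974048086667705}
0.0187
```

View pics/a_scene.png

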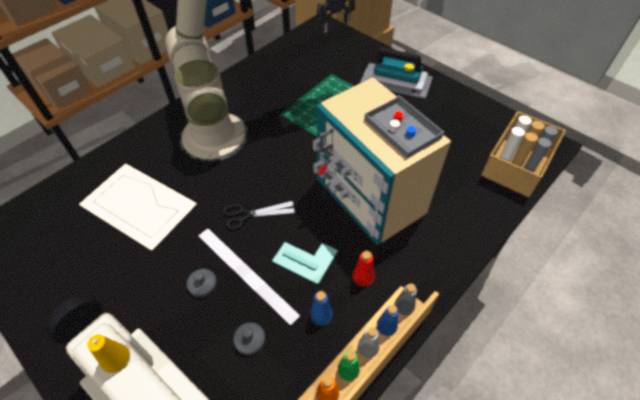

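View pics/a_side.png

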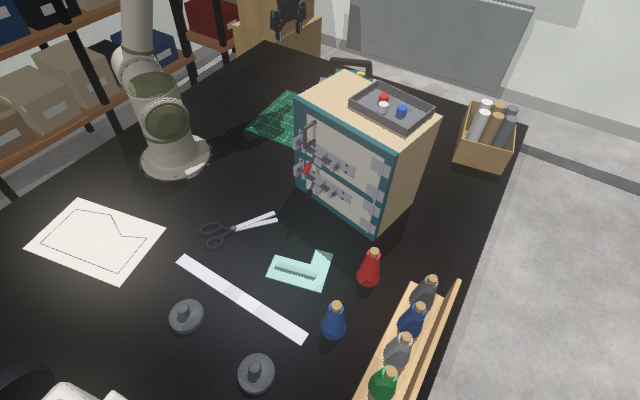

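View pics/a_wrist.png

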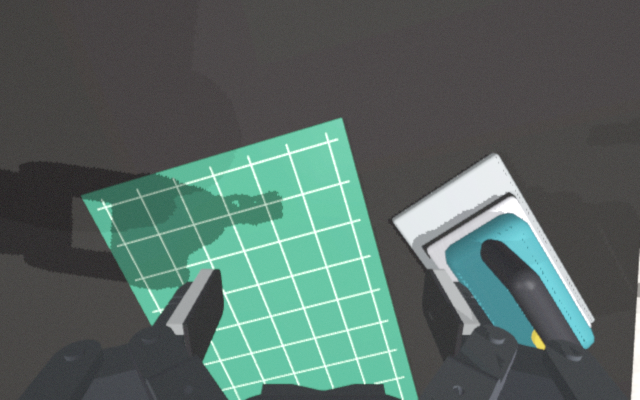

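```bash
python3 - <<'E'
import cv2
a=cv2.imread('pics/a_side.png')[60:245,270:450]; cv2.imwrite('pics/a_side_z.png',cv2.resize(a,None,fx=3.2,fy=3.2,interpolation=cv2.INTER_CUBIC))
a=cv2.imread('pics/a_scene.png')[70:250,290:460]; cv2.imwrite('pics/a_scene_z.png',cv2.resize(a,None,fx=3.2,fy=3.2,interpolation=cv2.INTER_CUBIC))
E
```

```text
(no output)
```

View pics/a_side_z.png

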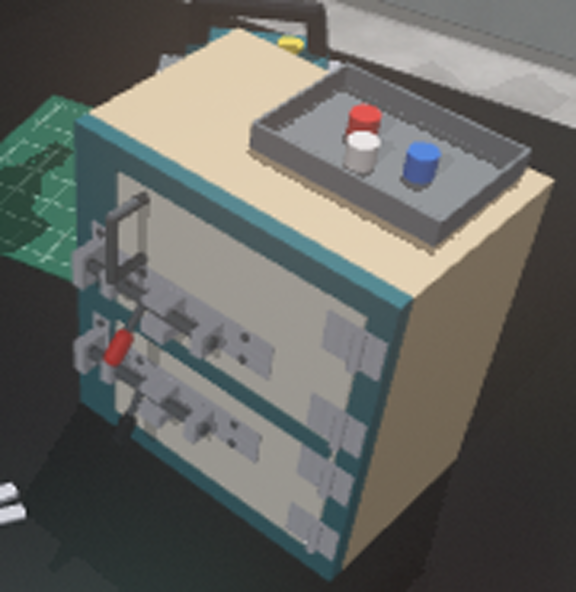

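View pics/a_scene_z.png

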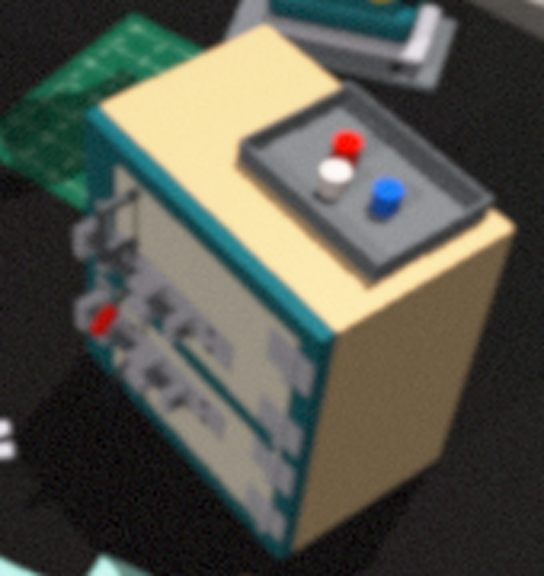

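```bash
cat > h.py <<'E'
import numpy as np, cv2
from scipy.spatial.transform import Rotation as R
from scipy.optimize import least_squares
def proj(f,P):
    P=np.atleast_2d(P); c=P@f["view"][:3,:3].T+f["view"][:3,3]; u=c@np.array(f["mtx"]).T; return u[:,:2]/u[:,2:]
def ray(f,uv):
    V=np.array(f["view"]); d=V[:3,:3].T@np.linalg.inv(f["mtx"])@np.array([*uv,1]); return -V[:3,:3].T@V[:3,3], d/np.linalg.norm(d)
def plane(f,uv,z):
    o,d=ray(f,uv); return o+d*(z-o[2])/d[2]
E
python3 - <<'E'
from h import *
from bench import eyes
S=eyes.grab_frame("side");C=eyes.grab_frame("scene")
z=lambda o,l:np.array([[o[0]+(u+.5)/3.2-.5,o[1]+(v+.5)/3.2-.5] for u,v in l])
s=z((270,60),[(75,120),(410,300),(553,180),(238,28),(335,580)])
c=z((290,70),[(88,108),(332,338),(515,228),(266,25),(287,558)])
for k in range(4): print(plane(S,s[k],.322).round(4),plane(C,c[k],.322).round(4))
print(plane(S,s[4],0),plane(C,c[4],0))
loc=np.array([[-.1,.155,.322],[-.1,-.155,.322],[.1,-.155,.322],[.1,.155,.322],[-.1,-.155,0]])
def W(p): return loc@R.from_euler('z',p[2]).as_matrix().T+[p[0],p[1],0]
fun=lambda p:np.r_[(proj(S,W(p))-s).ravel(),(proj(C,W(p))-c).ravel()]
r=least_squares(fun,[.4,.5,1.57]); print(r.x,r.fun.reshape(-1,2).round(1).tolist())
np.save('cup.npy',r.x)
E
```

```text
[0.4133 0.1088 0.322 ] [0.4082 0.1134 0.322 ]
[0.718  0.0576 0.322 ] [0.7175 0.053  0.322 ]
[0.7553 0.2417 0.322 ] [0.7541 0.2413 0.322 ]
[0.4533 0.3029 0.322 ] [0.4503 0.3022 0.322 ]
[0.71936716 0.05098225 0.        ] [0.71729817 0.05215797 0.        ]
[0.58393735 0.17828907 1.38383221] [[-0.1, -0.0], [-1.3, 1.6], [0.6, -1.3], [-0.6, -0.7], [-0.5, -0.3], [0.1, 1.6], [-0.4, 0.5], [1.7, -1.2], [0.7, -0.5], [-0.1, 0.3]]
```

```bash
cat >> h.py <<'E'
cup=np.load('cup.npy')
RC=R.from_euler('z',cup[2]).as_matrix(); TC=np.array([cup[0],cup[1],0])
def L2W(l): return np.asarray(l)@RC.T+TC
def W2L(w): return (np.asarray(w)-TC)@RC
def tri(pairs):
    A=0;b=0
    for f,uv in pairs:
        o,d=ray(f,uv); M=np.eye(3)-np.outer(d,d); A=A+M;b=b+M@o
    return np.linalg.solve(A,b)
E
python3 - <<'E'
from h import *
from bench import eyes
fs=[eyes.grab_frame("side"),eyes.grab_frame("scene")]
pr=[]
for i,(f,box) in enumerate(zip(fs,[(60,245,270,450),(70,250,290,460)])):
    im=f["frame"]; hsv=cv2.cvtColor(im,cv2.COLOR_RGB2HSV)
    m=((hsv[...,0]<8)|(hsv[...,0]>172))&(hsv[...,1]>130)&(hsv[...,2]>60)
    n,lab,st,ce=cv2.connectedComponentsWithStats(m.astype(np.uint8))
    for k in range(1,n):
        if st[k,4]>8: print(i,st[k],ce[k])
    ks=[k for k in range(1,n) if st[k,4]>8 and abs(ce[k][0]-310)<20 and abs(ce[k][1]-168)<12]
    pr.append((f,ce[ks[0]]))
p=tri(pr); l=W2L(p); print(p,l, "angle",np.degrees(np.arctan2(-.116-l[0],.205-l[2])),"rad",np.hypot(l[0]+.116,l[2]-.205))
# constrained fit y,a
fun=lambda q:np.r_[[ (proj(f,L2W([-.116-.045*np.sin(q[1]),q[0],.205-.045*np.cos(q[1])]))[0]-uv) for f,uv in pr]].ravel()
r=least_squares(fun,[.08,.6]);print(r.x[0],np.degrees(r.x[1]),r.fun)
y,a=r.x
for f,n,b in zip(fs,["side","scene"],[(60,245,270,450),(70,250,290,460)]):
    im=f["frame"][:,:,::-1][b[0]:b[1],b[2]:b[3]].copy(); im=cv2.resize(im,None,fx=3.2,fy=3.2,interpolation=cv2.INTER_CUBIC)
    pts=[[-.137,.077,.29],[-.137,.077,.23],[-.116,y,.205],[-.116-.062*np.sin(a),y,.205-.062*np.cos(a)],[-.1,.155,.322],[-.1,-.155,.322],[-.1,-.155,0],[-.1,.155,0],[-.1,.107,.298],[-.1,-.131,.298],[-.1,-.131,.155],[-.1,.107,.155],[-.116,.13,.205],[-.116,-.02,.205]]
    for q in proj(f,L2W(pts)):
        u=((q-[b[2],b[0]]+.5)*3.2-.5); cv2.circle(im,tuple(u.round().astype(int).tolist()),3,(0,255,255),1)
    cv2.imwrite(f'pics/b_{n}.png',im)
E
```

```text
0 [184   0  35  40 945] [201.43280423  17.2994709 ]
0 [220   0  19  40 373] [228.61662198  15.45040214]
0 [379  93  10   8  69] [383.31884058  96.62318841]
0 [303 163   8  11  58] [306.48275862 168.13793103]
0 [356 249  25  38 619] [368.98061389 270.46365105]
1 [394 111   9  10  70] [398.05714286 114.98571429]
1 [318 165   9  10  51] [321.80392157 169.64705882]
1 [352 252  24  35 555] [363.7963964  271.52972973]
[0.50274735 0.03179023 0.18589609] [-0.15903716  0.05254438  0.18589609] angle 66.06388090673687 rad 0.04708668966370214
0.055617485223100484 59.354011737741175 [-0.03997592 -0.71374121  0.81965058 -0.12423498]
```

View pics/b_side.png

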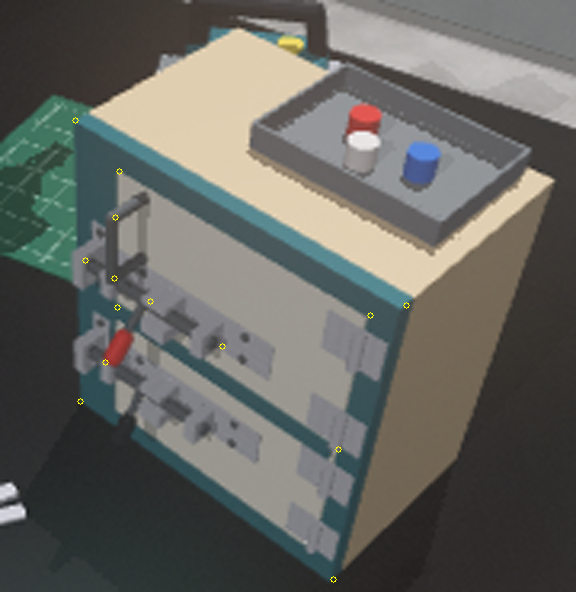

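View pics/b_scene.png

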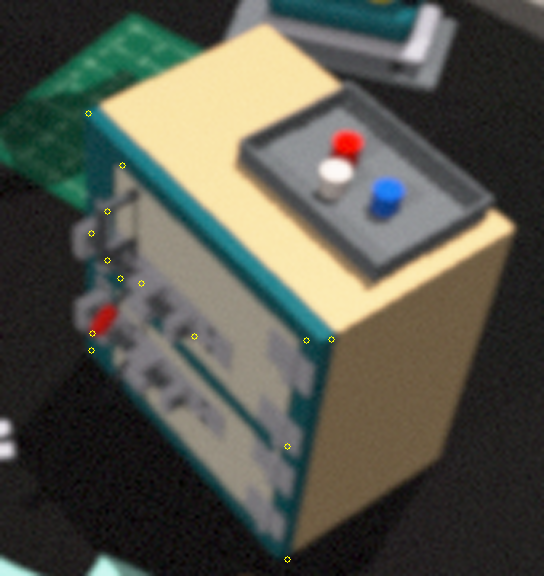

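```bash
cat >> h.py <<'E'
def Q(psi=0,pitch=25):
    """tool x along local +x rotated psi deg (CCW) about z, pitched down; z horizontal (local -y / +y)"""
    x=R.from_euler('z',psi,degrees=True).apply([np.cos(np.radians(pitch)),0,-np.sin(np.radians(pitch))])
    z=R.from_euler('z',psi,degrees=True).apply([0,1,0]); x=RC@x;z=RC@z
    return np.c_[x,np.cross(z,x),z]
def quat(M): return R.from_matrix(M).as_quat()
def flip(M): return M@np.diag([1,-1,-1])
E
python3 - <<'E'
from h import *
from bench import eyes,kinematics,env
fs=[eyes.grab_frame("side"),eyes.grab_frame("scene")]
print("root",L2W([-.116,.055,.205]),"handle",L2W([-.137,.077,.262]),"hinge",L2W([-.104,-.131,.2265]))
for nm,uv in dict(cone_red=(369,280),cone_blue=(334,335),shears=(238,228),templ=(300,270),ruler1=(180,258),ruler2=(305,340)).items(): print(nm,plane(fs[0],uv,0).round(3))
for tag,l in dict(lever0=[-.155,.055,.18],lever1=[-.161,.055,.205],pre=[-.25,.055,.2],hand=[-.137,.077,.262]).items():
  for pitch in (0,20,35):
    for fl in (0,1):
      M=Q(0,pitch); M=flip(M) if fl else M
      p=L2W(l)+M[:,0]*.019
      s=kinematics.ik(p,quat(M)); print(tag,pitch,fl,None if s is None else np.round(s,2))
E
```

```text
root [0.50833413 0.07453382 0.205     ] handle [0.48281411 0.05798908 0.262     ] hinge [0.69332324 0.05175162 0.2265    ]
cone_red [ 0.76  -0.067  0.   ]
cone_blue [ 0.754 -0.239  0.   ]
shears [ 0.37 -0.12  0.  ]
templ [ 0.594 -0.139  0.   ]
ruler1 [ 0.304 -0.281  0.   ]
ruler2 [ 0.703 -0.285  0.   ]
lever0 0 0 [-0.64  0.72  1.82  1.19  1.82  2.12]
lever0 0 1 [-0.64  0.72  1.82  1.19  1.82 -1.02]
lever0 20 0 [-0.61  0.56  1.82  1.03  1.6   2.26]
lever0 20 1 [-0.61  0.56  1.82  1.03  1.6  -0.89]
lever0 35 0 [-0.56  0.45  1.8   0.88  1.44  2.39]
lever0 35 1 [-0.56  0.45  1.8   0.88  1.44 -0.75]
lever1 0 0 [-0.65  0.67  1.81  1.19  1.85  2.17]
lever1 0 1 [-0.65  0.67  1.81  1.19  1.85 -0.97]
lever1 20 0 [-0.63  0.51  1.8   1.02  1.63  2.3 ]
lever1 20 1 [-0.63  0.51  1.8   1.02  1.63 -0.84]
lever1 35 0 [-0.57  0.41  1.78  0.87  1.49  2.43]
lever1 35 1 [-0.57  0.41  1.78  0.87  1.49 -0.71]
pre 0 0 [-0.81  0.72  1.73  1.07  1.95  2.16]
pre 0 1 [-0.81  0.72  1.73  1.07  1.95 -0.98]
pre 20 0 [-0.78  0.56  1.73  0.91  1.74  2.25]
pre 20 1 [-0.78  0.56  1.73  0.91  1.74 -0.89]
pre 35 0 [-0.73  0.46  1.72  0.77  1.59  2.35]
pre 35 1 [-0.73  0.46  1.72  0.77  1.59 -0.79]
hand 0 0 [-0.63  0.52  1.88  1.24  1.86  2.26]
hand 0 1 [-0.63  0.52  1.88  1.24  1.86 -0.88]
hand 20 0 [-0.6   0.37  1.84  1.05  1.67  2.4 ]
hand 20 1 [-0.6   0.37  1.84  1.05  1.67 -0.74]
hand 35 0 [-0.54  0.28  1.79  0.88  1.54  2.54]
hand 35 1 [-0.54  0.28  1.79  0.88  1.54 -0.6 ]
```

```bash
python3 - <<'E'
from h import *
from bench import eyes,kinematics,env,monitor
env.set_joints([1.112,-.4,1.5,0,1.331,-.223]); print(monitor.sense()["position"])
env.set_joints([-.8,-.4,1.5,0.5,1.6,-.8]); print(monitor.sense()["position"])
M=flip(Q(0,20)); p=L2W([-.29,.055,.215])+M[:,0]*.019
env.reach(p,quat(M)); s=monitor.sense(); print(s["position"],p,s["clock"])
f=eyes.grab_frame("wrist"); cv2.imwrite("pics/c_wrist.png",f["frame"][:,:,::-1])
E
```

```text
[0.05889451 0.38164143 0.55628911]
[ 0.37741849 -0.04555484  0.54822092]
[ 0.47958399 -0.0789829   0.20943382] [ 0.47931024 -0.07889088  0.20850162] 5.3167
```

View pics/c_wrist.png

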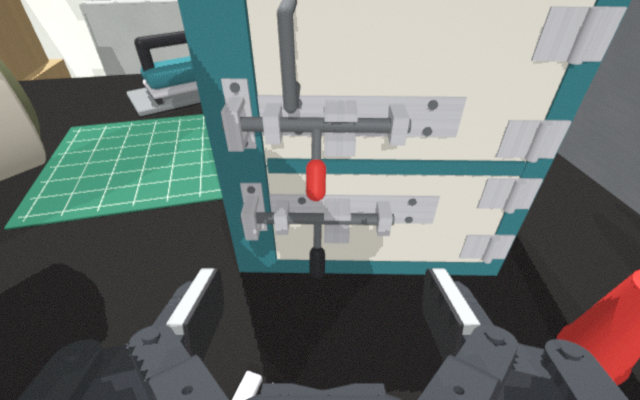

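```bash
python3 - <<'E'
from h import *
from bench import eyes,kinematics,env,monitor
f=eyes.grab_frame("wrist")
def pl(uv,x):
    o,d=ray(f,uv); o=W2L(o);d=d@RC; return (o+d*(x-o[0])/d[0]).round(4)
print("root",pl((317,125),-.116),"handle lower",pl((291,104),-.137))
print("corner bl",pl((239,279),-.1),"br",pl((500,276),-.1),"leaf bottom L",pl((267,158),-.1), "leaf split right",pl((526,161),-.1),"bottom root",pl((318,218),-.116))
hsv=cv2.cvtColor(f["frame"],cv2.COLOR_RGB2HSV); m=((hsv[...,0]<8)|(hsv[...,0]>172))&(hsv[...,1]>130)&(hsv[...,2]>60); m[:,400:]=0
n,lab,st,ce=cv2.connectedComponentsWithStats(m.astype(np.uint8)); k=1+np.argmax(st[1:,4]); print(st[k],ce[k])
for a in (30,40,45,50,55,60): 
  a_=np.radians(a); q=[[-.116-r*np.sin(a_),.055,.205-r*np.cos(a_)] for r in (.028,.045,.062)]; print(a,proj(f,L2W(q)).round(1).tolist())
# triangulate with side
S=eyes.grab_frame("side"); print(W2L(tri([(f,ce[k]),(S,(306.5,168.1))])))
E
```

```text
root [-0.116   0.0585  0.2033] handle lower [-0.137   0.0767  0.2307]
corner bl [-0.1     0.1569 -0.0155] br [-0.1    -0.165  -0.0084] leaf bottom L [-0.1     0.1052  0.1614] leaf split right [-0.1    -0.1354  0.159 ] bottom root [-0.116   0.0582  0.1013]
[306 160  20  41 698] [315.49426934 179.6747851 ]
30 [[321.2, 157.9], [321.1, 178.4], [321.1, 198.6]]
40 [[321.2, 157.6], [321.1, 178.5], [321.0, 199.5]]
45 [[321.2, 157.0], [321.1, 178.0], [321.0, 199.1]]
50 [[321.1, 156.2], [321.1, 176.9], [321.0, 198.1]]
55 [[321.1, 155.2], [321.1, 175.5], [321.0, 196.5]]
60 [[321.1, 153.8], [321.1, 173.5], [321.0, 194.1]]
[-0.15017767  0.05953939  0.17344506]
```

```bash
python3 - <<'E'
from h import *
from bench import eyes,kinematics,env,monitor
M=flip(Q(0,20)); tip=M[:,0]*env.hold_point_z
g=env.movel(L2W([-.25,.059,.174])+tip,.1)
g=env.movel(L2W([-.149,.059,.174])+tip,.06,guard=8); print("touch",g,W2L(monitor.sense()["position"]-tip))
if not g:
    env.close_gripper(20); s=monitor.sense(); print(s["finger_gap"],s["contact_force"],s["clock"])
f=eyes.grab_frame("wrist"); cv2.imwrite("pics/d_wrist.png",f["frame"][:,:,::-1])
E
```

```text
touch False [-0.14921113  0.05890716  0.1739788 ]
0.1742936392141616 [-1.00660535 -0.59582262 -0.73188627] 8.6583
```

View pics/d_wrist.png

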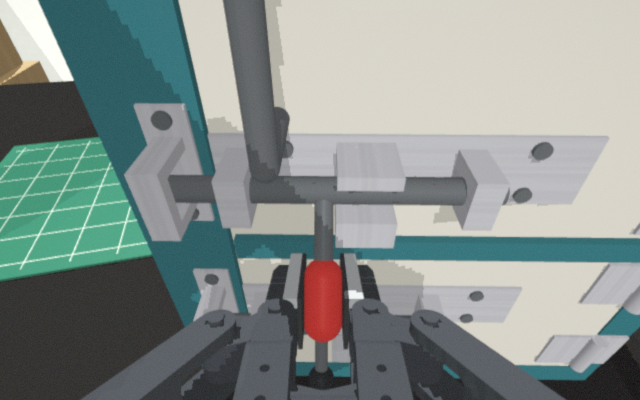

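The red sleeve, around (323,300), is centred between the pads, and the stem runs up to the rod at (323,190). Next I lift along the arc and draw the bolt.

```bash
python3 - <<'E'
from h import *
from bench import eyes,kinematics,env,monitor
M=flip(Q(0,20)); tip=M[:,0]*env.hold_point_z
for a in (57,67,77,86):
    t=np.radians(a); g=env.movel(L2W([-.116-.046*np.sin(t),.0588,.204-.046*np.cos(t)])+tip,.05,guard=20)
    s=monitor.sense(); print(a,g,s["contact_force"].round(1),W2L(s["position"]-tip).round(4))
    if g: break
f=eyes.grab_frame("wrist"); cv2.imwrite("pics/e_wrist.png",f["frame"][:,:,::-1])
if not g:
    t=np.radians(86)
    for dy in (.01,.02,.03,.041):
        g=env.movel(L2W([-.116-.046*np.sin(t),.0588-dy,.204-.046*np.cos(t)])+tip,.03,guard=15)
        s=monitor.sense(); print(dy,g,(s["contact_force"]@RC).round(1),W2L(s["position"]-tip).round(4),s["clock"])
        if g: break
f=eyes.grab_frame("wrist"); cv2.imwrite("pics/f_wrist.png",f["frame"][:,:,::-1])
E
```

```text
57 False [-1.2  0.9 -1.4] [-0.1547  0.059   0.179 ]
67 False [-1.8  0.9 -2.1] [-0.1586  0.0587  0.1863]
77 False [-0.8 -0.9 -1.7] [-0.161   0.0586  0.1941]
86 False [-0.8 -0.7 -1.3] [-0.1619  0.0587  0.2012]
0.01 False [-0.4 -1.1 -1.8] [-0.1619  0.0484  0.2008] 10.45
0.02 False [ 0.2 -2.1 -1.2] [-0.1619  0.0385  0.2008] 10.9333
0.03 False [-1.  -1.5 -2.4] [-0.1619  0.0285  0.2008] 11.4167
0.041 True [-2.1  5.1 -0.4] [-0.1617  0.0221  0.1999] 11.7583
```

View pics/f_wrist.png

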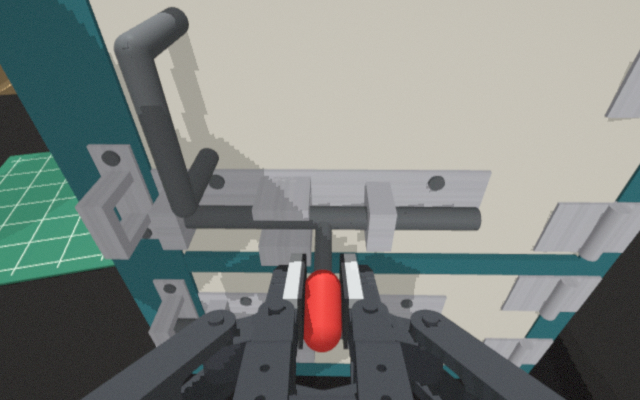

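```bash
python3 - <<'E'
from h import *
from bench import eyes,kinematics,env,monitor
M=flip(Q(0,20)); tip=M[:,0]*env.hold_point_z
def A(a,y): t=np.radians(a); return L2W([-.116-.046*np.sin(t),y,.204-.046*np.cos(t)])+tip
def sh(k,g):
    s=monitor.sense(); print(k,g,(s["contact_force"]@RC).round(1),W2L(s["position"]-tip).round(4),s["clock"])
g=env.movel(A(86,.0200),.02,guard=18); env.hold(.4); sh("press",g)
env.movel(A(86,.0212),.02)
for a in (75,65,55):
    g=env.movel(A(a,.0212),.05,guard=12); sh(a,g)
    if g: break
f=eyes.grab_frame("wrist"); cv2.imwrite("pics/g_wrist.png",f["frame"][:,:,::-1])
env.release(); sh("rel",0)
p=monitor.sense()["position"]
g=env.movel(p+RC@[-.10,0,.02],.12); sh("back",g)
f=eyes.grab_frame("wrist"); cv2.imwrite("pics/h_wrist.png",f["frame"][:,:,::-1])
E
```

```text
press False [-5.8 12.9 -1.4] [-0.1617  0.0218  0.2003] 12.4583
75 False [-1.3  6.2  0.7] [-0.1602  0.0218  0.1921] 13.0333
65 False [-0.  6.  1.] [-0.1575  0.0216  0.1847] 13.3417
55 False [-0.5  5.6  1. ] [-0.1536  0.0214  0.1779] 13.65
rel 0 [ 0.5 -0.3 -0.4] [-0.1537  0.0212  0.1776] 14.3833
back False [ 0.3 -0.5  0.4] [-0.2531  0.0214  0.1975] 15.3833
```

View pics/h_wrist.png

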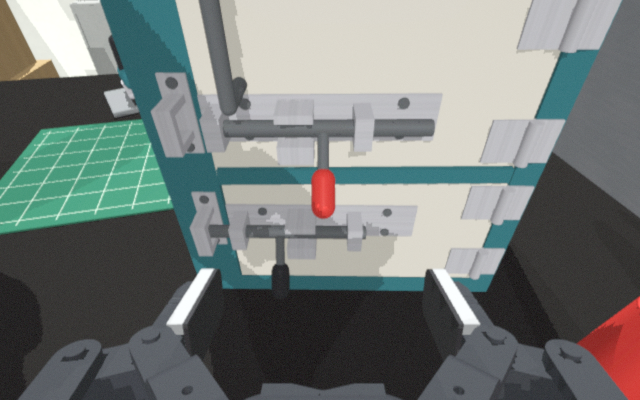

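```bash
cat >> h.py <<'E'
H=np.array([-.104,-.131])
def leaf(pt,th):  # pt local shut xy -> local at angle th deg
    return H+R.from_euler('z',th,degrees=True).as_matrix()[:2,:2]@(np.array(pt)-H)
HZ=.0187
def hpose(th,z=.264):
    M=flip(Q(th/2,20)); x,y=leaf([-.137,.077],th); return L2W([x,y,z])+M[:,0]*HZ,quat(M)
E
python3 - <<'E'
from h import *
from bench import kinematics
for th in range(0,71,10):
    s=kinematics.ik(*hpose(th)); print(th,None if s is None else np.round(s,2))
for psi in (0,-30,-50):
    M=flip(Q(psi,20))
    for l in ([-.42,.0,.23],[-.30,.08,.23],[-.26,.0,.23],[-.27,-.1,.23],[-.27,-.13,.23],[-.27,-.16,.23]):
        s=kinematics.ik(L2W(l),quat(M)); print(psi,l,None if s is None else np.round(s,2))
E
```

```text
0 [-0.6   0.37  1.84  1.05  1.67 -0.73]
10 [-0.64  0.43  1.74  0.97  1.78 -0.76]
20 [-0.66  0.51  1.61  0.9   1.89 -0.78]
30 [-0.67  0.59  1.46  0.85  1.99 -0.78]
40 [-0.67  0.69  1.3   0.82  2.09 -0.78]
50 [-0.66  0.8   1.1   0.8   2.2  -0.76]
60 [-0.63  0.92  0.87  0.82  2.32 -0.71]
70 [-0.6   1.07  0.57  0.88  2.46 -0.61]
0 [-0.42, 0.0, 0.23] [-0.97  0.76  1.24  0.85  2.05 -0.76]
0 [-0.3, 0.08, 0.23] [-0.92  0.51  1.69  0.83  1.88 -0.89]
0 [-0.26, 0.0, 0.23] [-0.77  0.61  1.51  0.95  1.83 -0.74]
0 [-0.27, -0.1, 0.23] [-0.7   0.81  1.16  1.03  1.87 -0.57]
0 [-0.27, -0.13, 0.23] [-0.68  0.87  1.04  1.06  1.88 -0.5 ]
0 [-0.27, -0.16, 0.23] [-0.66  0.94  0.9   1.08  1.9  -0.44]
-30 [-0.42, 0.0, 0.23] [-1.09  0.54  1.64  1.07  1.66 -0.7 ]
-30 [-0.3, 0.08, 0.23] [-1.06  0.3   2.03  1.08  1.57 -0.82]
-30 [-0.26, 0.0, 0.23] [-0.86  0.39  1.89  1.21  1.45 -0.72]
-30 [-0.27, -0.1, 0.23] [-0.75  0.57  1.6   1.25  1.41 -0.58]
-30 [-0.27, -0.13, 0.23] [-0.73  0.62  1.51  1.26  1.4  -0.53]
-30 [-0.27, -0.16, 0.23] [-0.7   0.67  1.41  1.27  1.4  -0.48]
-50 [-0.42, 0.0, 0.23] [-1.13  0.4   1.89  1.26  1.39 -0.69]
-50 [-0.3, 0.08, 0.23] [-1.1   0.14  2.25  1.3   1.35 -0.8 ]
-50 [-0.26, 0.0, 0.23] [-0.85  0.25  2.11  1.46  1.18 -0.73]
-50 [-0.27, -0.1, 0.23] [-0.73  0.43  1.83  1.49  1.1  -0.61]
-50 [-0.27, -0.13, 0.23] [-0.7   0.48  1.75  1.49  1.08 -0.57]
-50 [-0.27, -0.16, 0.23] [-0.67  0.53  1.66  1.49  1.06 -0.53]
```

```bash
python3 - <<'E'
from h import *
from bench import eyes,kinematics,env,monitor
def sh(k,g):
    s=monitor.sense(); print(k,g,(s["contact_force"]@RC).round(1),W2L(s["position"]).round(4),round(s["finger_gap"],3),s["clock"])
p,q=hpose(0)
env.movel(p+RC@[-.10,0,0],.12,frame=q); sh("pre",0)
g=env.movel(p,.08,guard=8); sh("at",g)
if not g:
    env.close_gripper(40); sh("grip",0)
f=eyes.grab_frame("wrist"); cv2.imwrite("pics/i_wrist.png",f["frame"][:,:,::-1])
E
```

```text
pre 0 [ 0.2 -0.6 -0.6] [-0.2195  0.0768  0.2573] 0.998 16.3167
at False [0.6 0.4 0.1] [-0.1198  0.0768  0.2576] 1.003 17.7167
grip 0 [-0.9  4.3  0.7] [-0.1193  0.0776  0.2576] 0.101 18.4
```

View pics/i_wrist.png

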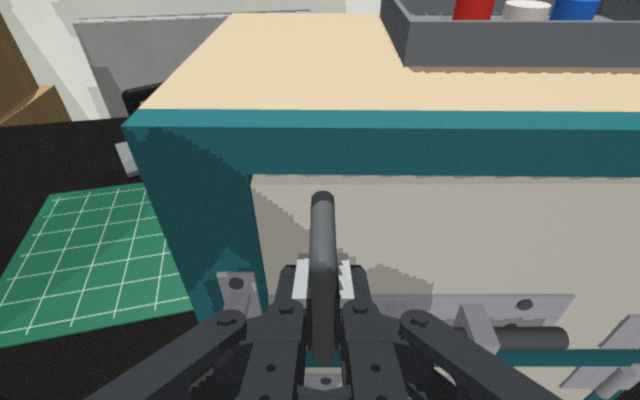

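The handle bar is between the pads at (322,270). Next I pull along the arc.

```bash
python3 - <<'E'
from h import *
from bench import eyes,kinematics,env,monitor
def sh(k,g):
    s=monitor.sense(); print(k,g,(s["contact_force"]@RC).round(1),W2L(s["position"]).round(4),round(s["finger_gap"],3),s["clock"])
for th in (3,7,12,18,24,30,36,42,48,54):
    p,q=hpose(th); g=env.movel(p,.08,frame=q,guard=30); sh(th,g)
    if g: break
for n in("wrist","side"):
    f=eyes.grab_frame(n); cv2.imwrite(f"pics/j_{n}.png",f["frame"][:,:,::-1])
E
```

```text
3 False [-1.6  7.2  2.2] [-0.1305  0.0762  0.2576] 0.102 18.7333
7 False [-2.5  8.8  3.6] [-0.1448  0.0734  0.2576] 0.102 19.0667
12 False [-4.5 10.8  2.7] [-0.1624  0.0685  0.2576] 0.102 19.4417
18 False [-5.6 13.3  3.9] [-0.1829  0.0607  0.2576] 0.103 19.8667
24 False [-10.5  16.1   2.8] [-0.2026  0.0506  0.2576] 0.103 20.2917
30 False [-12.1  15.6   3.4] [-0.2211  0.0386  0.2576] 0.104 20.7167
36 False [-14.2  15.5   2.4] [-0.2381  0.0247  0.2576] 0.1 21.1333
42 False [-17.1  12.7   2.8] [-0.2536  0.009   0.2576] 0.102 21.55
48 False [-18.5  12.6   2.4] [-0.2672 -0.0082  0.2576] 0.101 21.9667
54 False [-19.4  10.2   1.6] [-0.279  -0.0266  0.2576] 0.102 22.3833
```

View pics/j_side.png

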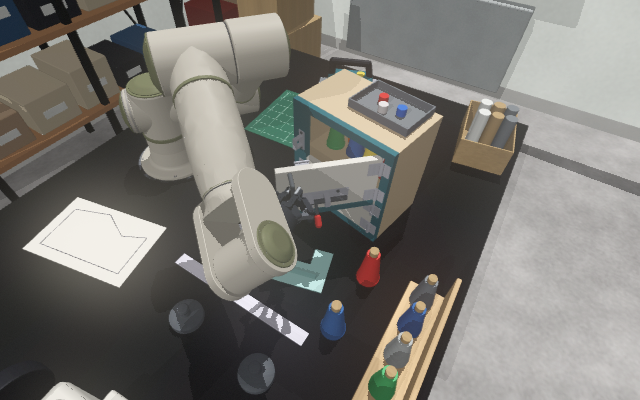

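View pics/j_wrist.png

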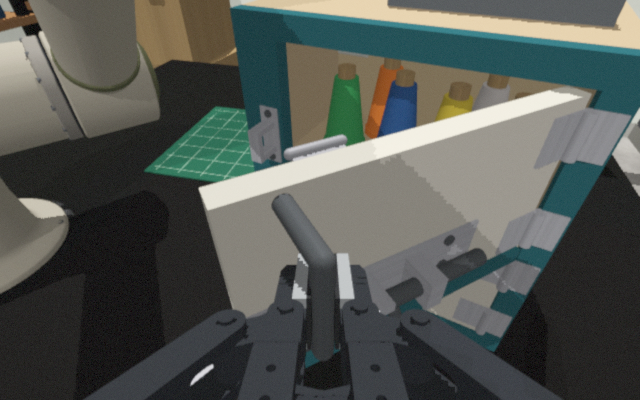

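```bash
python3 - <<'E'
from h import *
from bench import eyes,kinematics,env,monitor
def sh(k,g):
    s=monitor.sense(); print(k,g,(s["contact_force"]@RC).round(1),W2L(s["position"]).round(4),round(s["finger_gap"],3),s["clock"])
env.release(); sh("rel",0)
p=monitor.sense()["position"]; x=Q(27,20)[:,0]
env.movel(p-.11*x,.12); sh("back",0)
env.close_gripper(20)
M=flip(Q(0,20)); env.movel(L2W([-.42,.03,.30]),.12,frame=quat(M)); sh("mid",0)
M=flip(Q(-30,20)); env.movel(L2W([-.40,.09,.25]),.12,frame=quat(M)); sh("mid2",0)
for n in("wrist","side"):
    f=eyes.grab_frame(n); cv2.imwrite(f"pics/k_{n}.png",f["frame"][:,:,::-1])
E
```

```text
rel 0 [ 0.4 -1.  -0.6] [-0.276  -0.0275  0.2576] 1.001 23.2083
back 0 [ 0.  -0.6  0.3] [-0.3678 -0.0743  0.2951] 0.999 24.275
mid 0 [-0.2 -0.6 -0.4] [-0.4197  0.0296  0.2999] 0.001 26.1667
mid2 0 [0.2 0.1 0.3] [-0.4003  0.0894  0.2503] 0.003 26.9917
```

View pics/k_side.png

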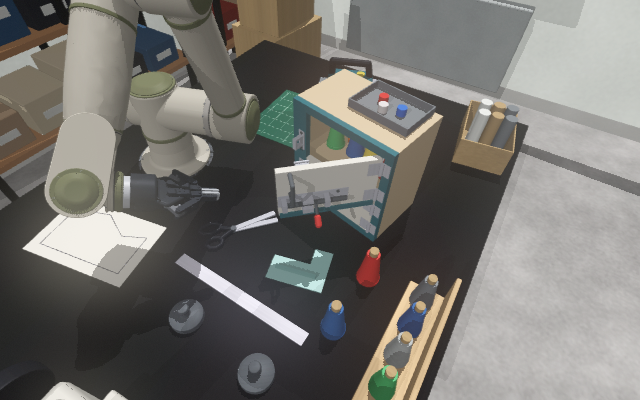

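View pics/k_wrist.png

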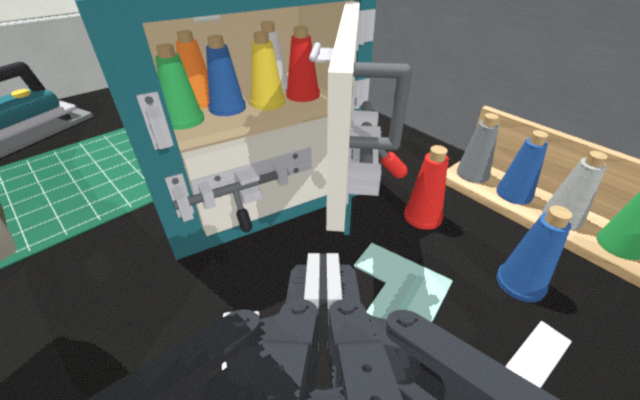

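The leaf stands at about 54°. From this view the free edge is at (340,120), and the gap on the left is clear for the closed fingers.

```bash
python3 - <<'E'
from h import *
from bench import eyes,kinematics,env,monitor
def sh(k,g):
    s=monitor.sense(); print(k,g,(s["contact_force"]@RC).round(1),W2L(s["position"]).round(4),s["clock"])
env.movel(L2W([-.26,.07,.235]),.12); sh("in",0)
for y in (.03,0,-.03,-.06,-.09,-.115,-.138):
    g=env.movel(L2W([-.26,y,.235]),.07,guard=15); sh(y,g)
    if g: break
for n in("wrist","side"):
    f=eyes.grab_frame(n); cv2.imwrite(f"pics/l_{n}.png",f["frame"][:,:,::-1])
E
```

```text
in 0 [ 0.3  0.6 -0. ] [-0.2605  0.0699  0.235 ] 28.425
0.03 False [ 0.3 -1.  -0.5] [-0.2599  0.0302  0.2349] 29.15
0 True [-10.9   7.2   3.1] [-0.2616  0.0114  0.2347] 29.4833
```

View pics/l_side.png

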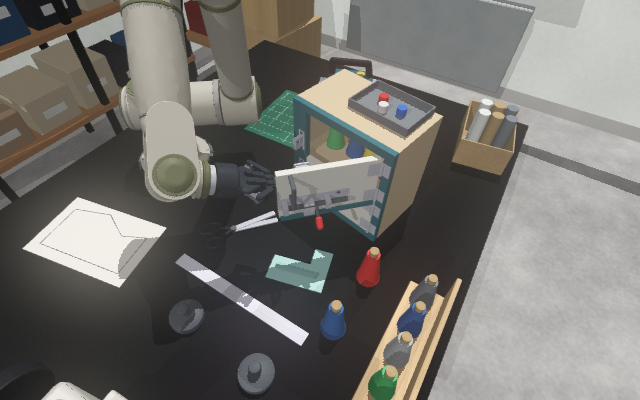

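View pics/l_wrist.png

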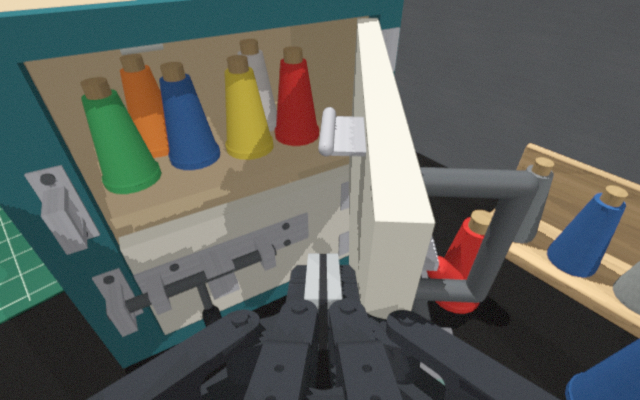

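The finger knuckle met the leaf's free edge, with the tool nearly parallel to the leaf. I'm backing off and approaching more squarely.

```bash
python3 - <<'E'
from h import *
from bench import eyes,kinematics,env,monitor
def sh(k,g):
    s=monitor.sense(); print(k,g,(s["contact_force"]@RC).round(1),W2L(s["position"]).round(4),s["clock"])
env.movel(L2W([-.29,.09,.235]),.12); sh("off",0)
M=flip(Q(-60,20)); q=quat(M)
for l in ([-.27,.09,.235],[-.25,.03,.235],[-.27,-.1,.235],[-.27,-.16,.235]):
    s=kinematics.ik(L2W(l),q); print(l,None if s is None else s.round(2))
try:
    env.movel(L2W([-.27,.10,.235]),.1,frame=q); sh("rot",0)
    f=eyes.grab_frame("wrist"); cv2.imwrite(f"pics/m_wrist.png",f["frame"][:,:,::-1])
    for y in (.06,.03,0,-.03):
        g=env.movel(L2W([-.27,y,.235]),.07,guard=12); sh(y,g)
        if g: break
except env.MotionError as e: print(e)
f=eyes.grab_frame("wrist"); cv2.imwrite(f"pics/n_wrist.png",f["frame"][:,:,::-1])
E
```

```text
off 0 [ 0.  -0.4  0.6] [-0.2899  0.0897  0.2351] 30.425
[-0.27, 0.09, 0.235] [-1.05 -0.01  2.4   1.45  1.2  -0.77]
[-0.25, 0.03, 0.235] [-0.84  0.11  2.27  1.6   1.05 -0.75]
[-0.27, -0.1, 0.235] [-0.69  0.36  1.92  1.64  0.94 -0.64]
[-0.27, -0.16, 0.235] [-0.63  0.47  1.75  1.63  0.89 -0.56]
rot 0 [0.2 0.6 0.3] [-0.2703  0.0995  0.2355] 31.1
0.06 False [0.3 0.1 0.2] [-0.2699  0.0602  0.2348] 31.875
0.03 False [-0.6 -0.7  0.5] [-0.2698  0.0302  0.2348] 32.45
0 False [ 0.8  0.3 -0.2] [-2.698e-01  2.000e-04  2.348e-01] 33.025
-0.03 False [-0.2  0.2  1.1] [-0.2698 -0.0298  0.2348] 33.6
```

View pics/n_wrist.png

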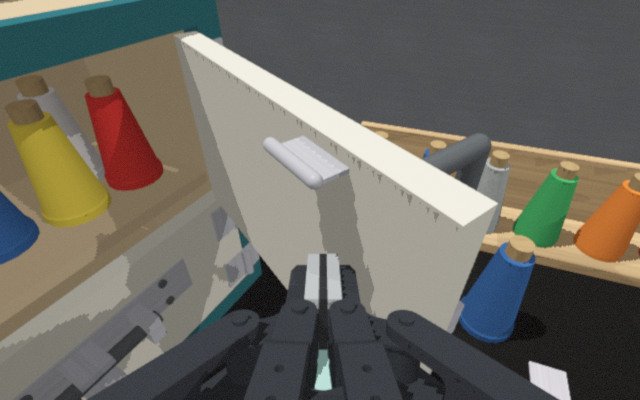

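```bash
python3 - <<'E'
from h import *
from bench import eyes,kinematics,env,monitor
def sh(k,g):
    s=monitor.sense(); print(k,g,(s["contact_force"]@RC).round(1),W2L(s["position"]).round(4),s["clock"])
for y,x in ((-.06,-.27),(-.09,-.27),(-.115,-.27),(-.135,-.27),(-.153,-.27)):
    g=env.movel(L2W([x,y,.235]),.06,guard=12); sh(y,g)
    if g: break
env.hold(.4)
for n in("wrist","side"):
    f=eyes.grab_frame(n); cv2.imwrite(f"pics/o_{n}.png",f["frame"][:,:,::-1])
E
```

```text
-0.06 False [0.3 0.2 0.3] [-0.2698 -0.06    0.2348] 34.3
-0.09 False [-0.2 -0.3 -0.5] [-0.2698 -0.09    0.2348] 34.95
-0.115 False [ 0.3 -0.2  0.2] [-0.2698 -0.1149  0.2348] 35.5167
-0.135 False [-0.5  0.9 -0.4] [-0.2699 -0.135   0.2349] 36.0
-0.153 False [-0.  -0.2 -0.1] [-0.2699 -0.153   0.2349] 36.45
```

View pics/o_side.png

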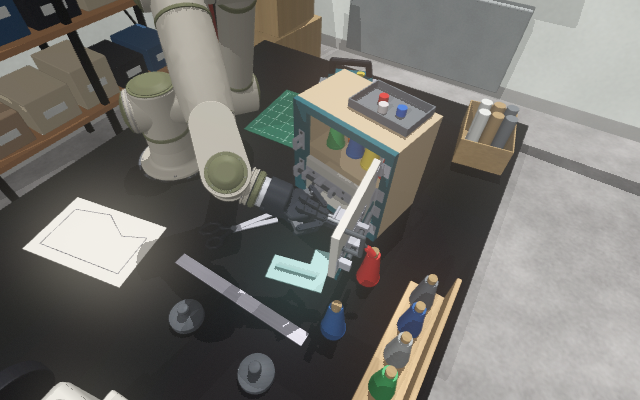

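View pics/o_wrist.png

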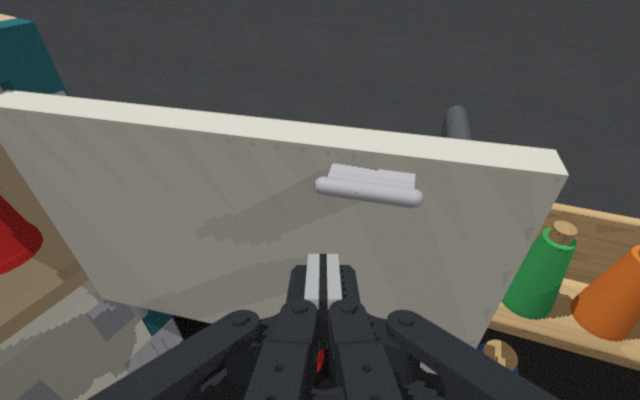

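```bash
python3 - <<'E'
from h import *
from bench import eyes,kinematics,env,monitor
def sh(k,g):
    s=monitor.sense(); print(k,g,(s["contact_force"]@RC).round(1),W2L(s["position"]).round(4),s["clock"])
p=monitor.sense()["position"]; env.movel(p+RC@[-.06,.13,.06],.12); sh("back",0)
for n in("wrist","side","scene"):
    f=eyes.grab_frame(n)
    im=f["frame"][:,:,::-1].copy()
    for th,c in ((83,(0,0,255)),(90,(0,255,255)),(105,(0,255,0))):
        pts=[[*leaf([-.1,-.131],th),.298],[*leaf([-.1,.107],th),.298]]
        u=proj(f,L2W(pts)).round().astype(int); cv2.line(im,tuple(u[0].tolist()),tuple(u[1].tolist()),c,1)
    if n!="wrist": im=cv2.resize(im[80:330,250:450],None,fx=2.4,fy=2.4,interpolation=cv2.INTER_CUBIC)
    cv2.imwrite(f"pics/p_{n}.png",im)
E
```

```text
back 0 [-0.2 -1.3 -0.3] [-0.3298 -0.0231  0.2948] 38.3917
```

View pics/p_side.png

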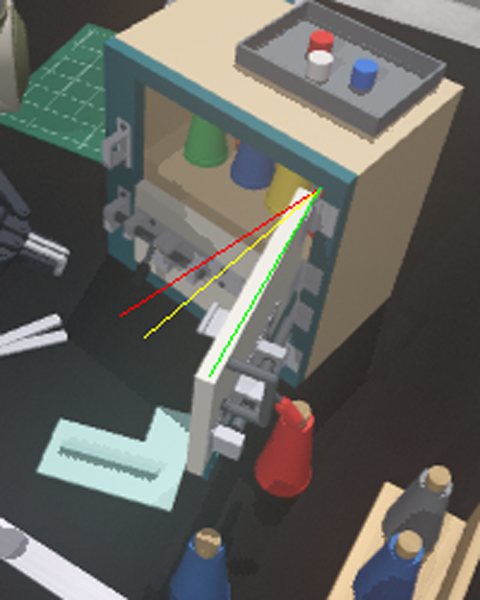

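View pics/p_scene.png

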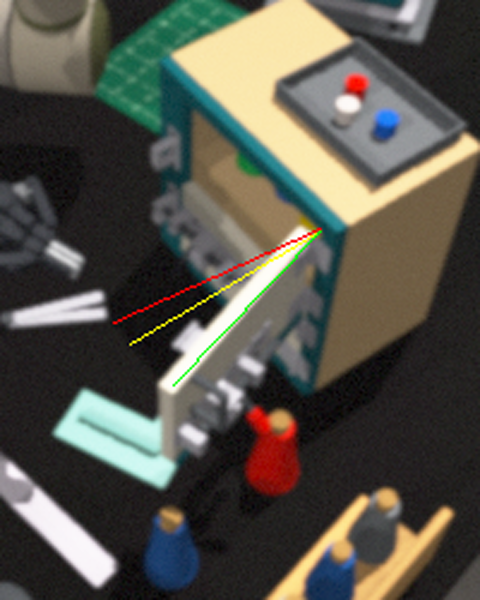

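View pics/p_wrist.png

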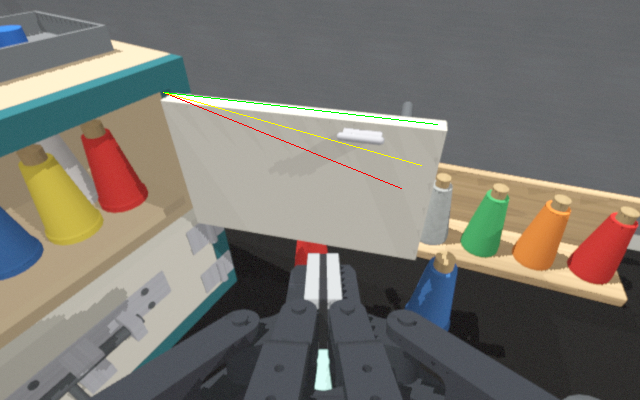

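```bash
python3 - <<'E'
from bench import job,monitor
print(monitor.sense()["contact_force"].round(1)); job.hand_in()
E
```

```text
[-1.  -0.2  1. ]
the job is handed in; nothing more can be done
```

I opened the top leaf to about 105°, with its bolt drawn, and handed the job in at about 38 s of the 64 s allowed. The hand-in reports no verdict, so these are my own checks.

**What I did**
- I gripped the red lever, lifted it from about 47° to 86° and drew the bolt to its stop. I measured about 37 mm of travel, and it held against a 13 N press.
- I lowered the lever into the second notch so the bolt would stay drawn.
- I pulled the leaf to about 54° by its handle, then pushed its inner face the rest of the way with closed fingers.

**Last checks**
- **Top leaf:** it lines up with the 105° line drawn over all three camera views. It stayed there after the arm backed off about 15 cm.
- **Bottom half:** its leaf looks shut and its bolt shot.
- **Table items:** the ones near the door look unmoved. I compared these by eye only, not by measurement.
- **Contact:** the force reading at hand-in was only noise, about 1 N.

**What went wrong on the way:** the first push was stopped by its force guard when a finger knuckle met the leaf's free edge, at about 13 N. I backed off and pushed again from a squarer angle, with almost no force.

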